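Reset a tripped cut-out under the tea organizer's sliding panel

TASK

One of the two trip levers under the clear panel on the bamboo organizer's lower tier has tripped and stands about upright, while its neighbour leans back towards the upper tier (on). Slide the panel fully aside and leave it open, push the tripped lever fully off (towards the organizer's front edge, away from the upper tier) until it bears on its solid stop, and then throw it fully on like its neighbour. Move the lever gently with closed fingertips rather than pinching it, never pressing on it with more than about 18 N, and leave the other lever and the tea things as they are.

Things in the scene. Friction and masses are not known exactly. Their poses are not given: they have to be found in the camera images.
- organizer: Two-tier bamboo organizer, fixed. Origin: centre of the lower tier's underside, on the table; x from its front edge (robot side) back to the upper tier, y left along its length, z up. Lower tier: open well, inside 170 (x) by 440 (y) mm, floor z = 12, rim z = 120 mm, walls 10 mm. Upper tier: board from x = 95 to 232 mm, top z = 150 mm, tea things on it up to z = 275 mm.
- panel (a joint): Slide of the clear acrylic panel (182 x 215 x 5 mm, top at z = 126 mm) lying on the rim: at 0 it covers the well's right (-y) half with both levers; grows to 0.215 m, its stop, as it slides along organizer +y over the left half. About 2 N of friction. May start up to 15 mm open.
- panel_handle (a point): Middle of the panel's clear handle bar, 70 mm (organizer x) by 16 mm (y) by 26 mm high, standing on the panel; this point is 13 mm below the bar's top and 13 mm above the panel's upper face.
- tripped: The tripped cut-out: fixed white housing 112 (x) x 46 (y) x 50 mm high on the well's floor; origin centre of its underside, axes parallel to the organizer's. The two cut-outs are alike, about 83 mm apart along y; either may be the left one. A black lever 8 mm thick (x), 14 mm wide (y) stands out of its top and swings in x.
- tripped_lever_tip (a point): Middle of the tripped lever's top end, 70 mm from the hinge; upright it is 97 mm above the housing's origin, 47 mm proud of the housing. Its x from tripped's origin: -2 to +6 mm tripped; +30 mm fully on (stop); fully off lies anywhere from -15 to -42 mm: the off stop is an adjustable one that differs from start to start and must be felt.
- neighbour: The other cut-out, alike, same origin and axes; its lever is on and must stay on.
- neighbour_lever_tip (a point): Middle of the top end of the neighbour's lever, 70 mm from its hinge; about +30 mm in x from its housing's origin.
- gourd: Upside-down ceramic gourd, 80 mm wide, 86 mm high, standing on a wooden coaster on the upper tier; origin centre of its underside.
- coaster: Round wooden coaster, 90 mm across and 8 mm thick, under the gourd; origin centre of its underside.
- canister: Clear plastic canister with black twist cap, 84 mm wide, 123 mm high, on the upper tier; origin centre of its underside.
- bombilla: Steel bombilla (drinking straw), 190 mm long, about 10 mm thick, lying on the upper tier; origin near its middle, underside.
- coaster_low: Round wooden coaster, 90 mm across and 8 mm thick, on the floor of the well's left half, passed over by the panel; origin centre of its underside.
- sugar_jar: White ceramic jar with steel lid, 64 mm wide, 85 mm high, on the table; origin centre of its underside.
- cup: White ceramic cup, 76 mm wide, 75 mm high, on the table; origin centre of its underside.
- tripped_pivot (a point): The lever's hinge axis (along y), 27 mm above tripped's origin. Feel going off, pushed 50 mm from the hinge: about 2 N, then a steady reset resistance of about 10 N, then a firm stop (gives 1 to 3 mm); more if pushed lower. The trip resets only in the last 2 mm before the stop (bear on it with 13 to 15 N). Not reset, the lever is barred from going on, firm at tip x of about +12 mm. It stays where left.

How it is judged:
By the outcome, as a careful person would: the job done as asked, in the order asked, and still so for the second after the job is handed in, with the robot touching nothing.
It also fails if it takes over 64 s, if anything falls off the work surface, if the arm or the gripper's body presses on something with over 40 N, if the wrist force passes 120 N, or if a joint passes its speed limit or range.

ROBOT

A 7-joint arm with a two-finger parallel gripper is mounted at the origin on the work surface. World frame = base frame: x ahead of the robot, y to its left, z up, the work surface at z = 0. Lengths are in m, angles in degrees, forces in N, time in s.
With the tool pointing down it reaches from about 0.375 to 0.925 m from the base axis. Payload 3.1 kg.
Tool frame: the origin (TCP) lies at the very end of the fingers, on their centre line; the grasp point (between the pads) lies 19 mm behind it; z points along the fingers, y is the direction in which the jaws open and shut (so a half turn about z gives the same grasp; the last joint's range is limited). The gripper opens to 85 mm and grips with 20 to 120 N. Pads are 22 mm wide; open, the fingers measure 114 mm over their backs; the gripper's body (76 mm by 85 mm) begins 54 mm behind the grasp point. The pads swing forward as they close: fully open they stand 13 mm farther back than shut.
Start: joints at [-71.895, 21.939, 2.515, 91.553, -1.026, 66.532, -2.859], TCP at [0.261, 0.595, 0.231] pointing down, gripper open.
Joint ranges: [-149.38, 149.38], [-23.57, 123.04], [-84.95, 90], [0, 143.3], [-89.99, 269.99], [3.08, 112.72], [-163.45, 163.45]. Speed limits (degrees/s): [159.86, 159.86, 180, 180, 180, 180, 180].

INTERFACE

Orientations are given as a 3x3 rotation matrix whose columns are the frame's x, y, z axes.
In Python, from bench import * gives the robot as it stands.
- The arm moves only by the shell command python3 -m inch 'ROWS'. ROWS is a JSON object of lists of equal length, an entry for each row: "travel": the shift along the tool's x, y, z in m, a list of three; "angular": the turn, a rotation vector about the tool's x, y, z in degrees, a list of three; "grip": the opening, from 0 (shut) to 1 (fully open). A call has 1 to 12 rows; each row shifts and turns the commanded pose from where the row before left it, along the tool's axes as they then stand; what a row does not reach is not made up. A row lasts 1/8 s, in which the tool goes at most 62.5 mm and 10.7 degrees, less where a joint would pass 70% of its speed; a pose out of reach is approached as far as the arm can. A call is refused whole if a number of a shift passes 0.0625 or a number of a turn 10.7, either way. A call with a gripper value outside its range is refused whole. The fingers move at their own pace and stop on an object; the grip force is fixed at half the most. Time passes only in rows, so rows that do not move let the fingers close. It gives the time, the measured TCP pose, the force and the opening at its end, in the units of the state.
- sense(): the state, without advancing time (a new reading comes with each control period).
- read_camera(name): name is "scene" or "side" or "wrist"; returns a dict with "img" (420x560x3 uint8, blue, green, red), "fx", "fy", "cx", "cy" (pixels), "position" and "attitude" of the camera in the world; the wrist camera has in their place "mount" (4x4, takes a point from camera to tool coordinates, whose origin is the TCP and whose axes are the flange's). Camera axes: x right, y down, z forward; pixel columns grow to the right and rows downward; lengths in m; the calibration is good to about 2 mm. A picture is of the moment at which its call begins: read the wrist's pose just before it. There is no depth.
- sign_off(): hands the job in, once; it reports no verdict.
The state is a dict: "t": time; "qpos": joint angles; "joint_vel": joint speeds; "effort": joint torques, N m; "ee_pos": TCP position; "eef_rot": TCP orientation; "contact_force": force on the tool from outside, world axes, zero at the start; "moment": the same for the moment, N m; "gripper_width": finger opening in m.
Only numpy, scipy, OpenCV 4.12 (cv2) and the standard library are available. Lean on these libraries where they do the work, as an engineer would, in place of code of your own. Each camera call takes 0.05 s, during which the arm holds its last target.

## Working session

There is one attempt and no reset: what is moved stays moved. The work goes in short steps, Python scripts to look and compute and a shell command to move; the robot and the scene stay as the last step left them, time stands still between calls to the robot, and variables do not carry over. Pictures are saved under pics/ and viewed, and the job is handed in when it is done.

```bash
ls; mkdir -p pics; python3 - <<'E'
from bench import *
import cv2, numpy as np
s=sense(); print(s)
for n in ("scene","side","wrist"):
    c=read_camera(n); cv2.imwrite(f"pics/{n}0.png",c["img"]); print(n,{k:(np.round(v,4).tolist() if k!='img' else 0) for k,v in c.items()})
E
```

```text
pics
{'t': 0.0, 'qpos': array([-71.89438761,  21.99357751,   2.51168828,  91.65069628,
        -1.02590444,  66.53166101,  -2.86058331]), 'joint_vel': array([ 0.06355532,  0.04949255,  0.11822559, -0.04183275,  0.06610945,
       -0.02854518,  0.00047291]), 'effort': array([-2.23935190e-04, -4.33463967e+01,  1.02434166e+00, -2.49518323e+01,
        1.05686134e-02,  1.13098312e-02,  1.03222757e-05]), 'ee_pos': array([0.26098207, 0.59425727, 0.22985582]), 'eef_rot': array([[-9.15617603e-01,  4.02049140e-01, -9.45853580e-04],
       [ 4.02050228e-01,  9.15614186e-01, -2.50550117e-03],
       [-1.41297636e-04, -2.67436162e-03, -9.99996414e-01]]), 'contact_force': array([-0.3057626 , -0.19738562,  0.21631944]), 'moment': array([ 0.01076748,  0.02914122, -0.04957563]), 'gripper_width': 0.08537924961221634}
scene {'img': 0, 'fx': 405.909, 'fy': 405.909, 'cx': 285.0271, 'cy': 207.8984, 'position': [1.1587, 0.3086, 1.1087], 'attitude': [[-0.4828, 0.7402, -0.468], [0.8757, 0.4129, -0.2504], [0.0079, -0.5307, -0.8475]]}
side {'img': 0, 'fx': 410.6434, 'fy': 410.6434, 'cx': 273.0304, 'cy': 215.3432, 'position': [0.1759, -0.605, 0.8352], 'attitude': [[0.8294, -0.385, 0.4049], [-0.5587, -0.576, 0.5968], [0.0034, -0.7211, -0.6928]]}
wrist {'img': 0, 'fx': 329.7661, 'fy': 329.7661, 'cx': 278.32, 'cy': 204.4804, 'mount': [[-0.0005, -0.9599, -0.2805, 0.0722], [1.0, -0.0004, -0.0003, 0.0001], [0.0002, -0.2805, 0.9599, -0.1429], [0.0, 0.0, 0.0, 1.0]]}
```

View pics/scene0.png

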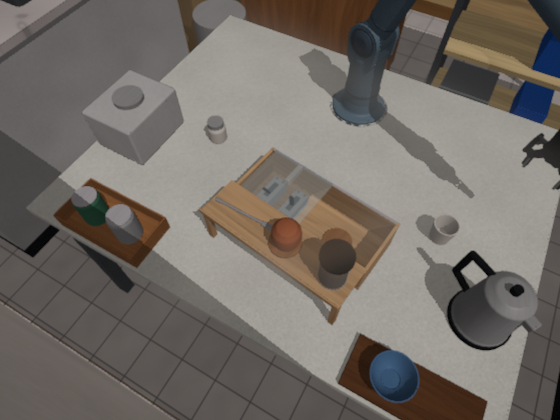

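View pics/side0.png

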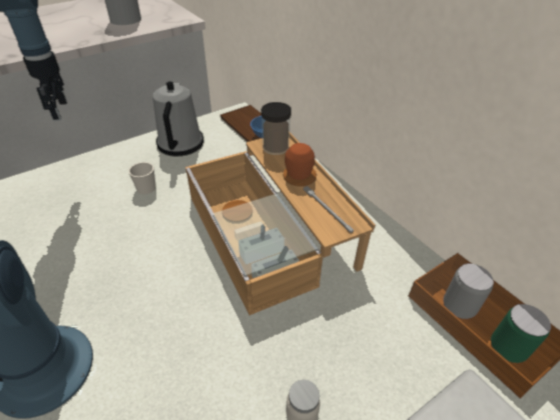

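View pics/wrist0.png

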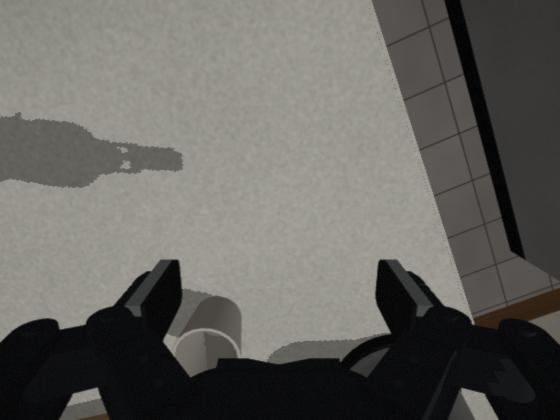

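The scene view shows the organizer at (200-395,150-300), with the levers near (270-300,185-205). In the side view it spans (190-370,130-310). I'll enlarge both.

```bash
python3 - <<'E'
import cv2
a=cv2.imread("pics/scene0.png")[140:325,190:410]; cv2.imwrite("pics/scene0z.png",cv2.resize(a,None,fx=3.4,fy=3.2,interpolation=cv2.INTER_CUBIC)) 
a=cv2.imread("pics/side0.png")[140:320,180:380]; cv2.imwrite("pics/side0z.png",cv2.resize(a,None,fx=3.3,fy=3.3,interpolation=cv2.INTER_CUBIC)) 
E
```

```text
(no output)
```

View pics/scene0z.png

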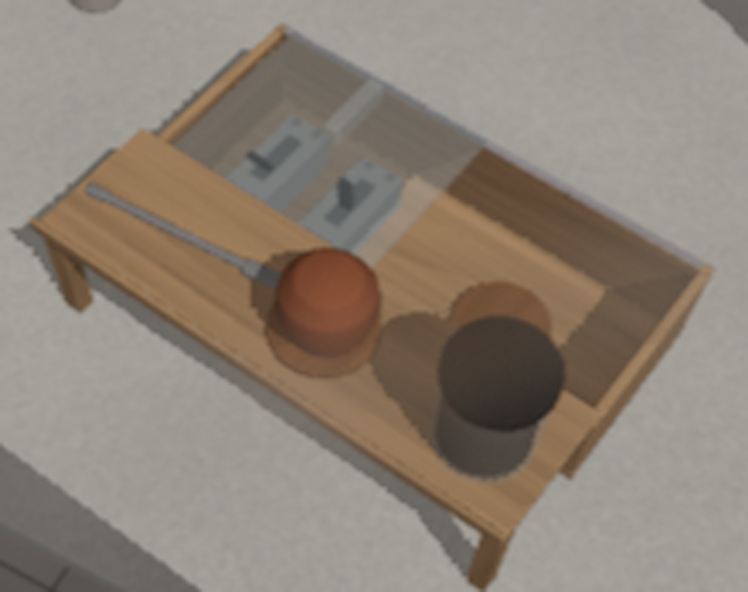

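View pics/side0z.png

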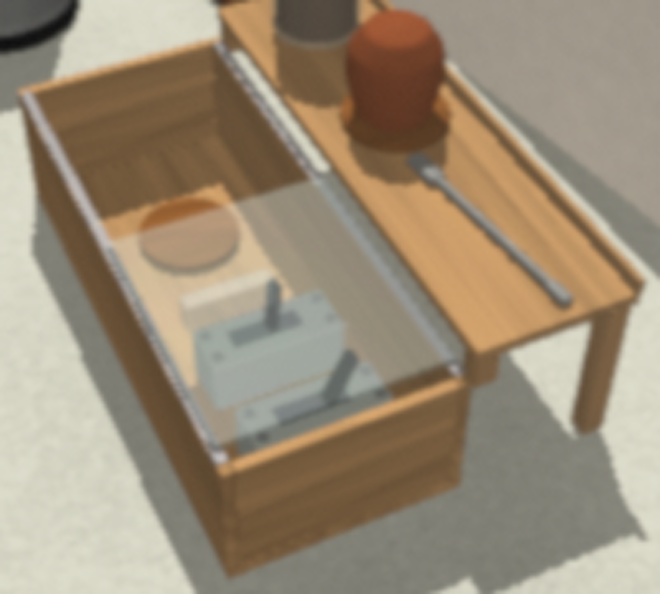

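```bash
cat > h.py <<'E'
import numpy as np
C={"scene":(405.909,285.0271,207.8984),"side":(410.6434,273.0304,215.3432)}
from bench import *
import cv2
_c={}
def cam(n):
    if n not in _c: _c[n]=read_camera(n)
    return _c[n]
def ray(c,u,v):
    d=np.array([(u-c["cx"])/c["fx"],(v-c["cy"])/c["fy"],1.0])
    return np.array(c["position"]),np.array(c["attitude"])@d
def onz(c,u,v,z):
    p,d=ray(c,u,v); return p+d*(z-p[2])/d[2]
def proj(c,P):
    q=np.array(c["attitude"]).T@(np.array(P)-np.array(c["position"])); return c["fx"]*q[0]/q[2]+c["cx"],c["fy"]*q[1]/q[2]+c["cy"]
def tri(a,b):
    A=np.zeros((3,3));B=np.zeros(3);R=[]
    for c,u,v in (a,b):
        p,d=ray(c,u,v); d=d/np.linalg.norm(d); M=np.eye(3)-np.outer(d,d);A+=M;B+=M@p
    X=np.linalg.solve(A,B)
    return X
E
python3 - <<'E'
from h import *
sc=cam("scene");si=cam("side")
sz=lambda u,v:(190+u/3.4,140+v/3.2)
iz=lambda u,v:(180+u/3.3,140+v/3.3)
FRs,FLs=sz(282,30),sz(712,268)
FRi,FLi,BLi=iz(222,462),iz(22,92),iz(220,45)
for n,a,b in (("FR",FRs,FRi),("FL",FLs,FLi)):
    print(n,onz(sc,*a,.12),onz(si,*b,.12),tri((sc,*a),(si,*b)))
print("BL",onz(si,*BLi,.12))
# bases of end
print("FR base", onz(si,*iz(232,577),0))
# levers tips
print("trip",tri((sc,*sz(345,180)),(si,*iz(273,285))), "nb",tri((sc,*sz(252,153)),(si,*iz(350,354))))
# panel left edge
print("panel left front",onz(sc,*sz(480,149),.126),onz(si,*iz(108,240),.126),"back",onz(si,*iz(320,180),.126))
E
```

```text
FR [ 0.44039912 -0.12212276  0.12      ] [ 0.43500463 -0.12510919  0.12      ] [ 0.43691344 -0.12326747  0.11620163]
FL [0.50210481 0.32288846 0.12      ] [0.49814585 0.31032848 0.12      ] [0.50001959 0.32156747 0.11338902]
BL [0.6767906  0.27485199 0.12      ]
FR base [ 0.43159432 -0.13511742  0.        ]
trip [0.559289   0.00785075 0.10324927] nb [ 0.56984146 -0.07969069  0.09954734]
panel left front [0.48441849 0.1015238  0.126     ] [0.46990047 0.09785355 0.126     ] back [0.64309562 0.06573065 0.126     ]
```

```bash
python3 - <<'E'
from h import *
sc=cam("scene");si=cam("side")
sz=lambda u,v:(190+u/3.4,140+v/3.2)
iz=lambda u,v:(180+u/3.3,140+v/3.3)
for a,b in (((330,133),(182,298)),((378,80),(182,298)),((378,80),(270,272)),((357,108),(228,297))):
    print(tri((sc,*sz(*a)),(si,*iz(*b))),onz(sc,*sz(*a),.139),onz(si,*iz(*b),.139))
E
```

```text
[ 0.50483518 -0.00681754  0.12179902] [ 0.54040564 -0.01674751  0.139     ] [0.48008636 0.00216565 0.139     ]
[ 0.47459269 -0.00622549  0.14992866] [ 0.46566289 -0.00908424  0.139     ] [0.48008636 0.00216565 0.139     ]
[ 0.51349464 -0.01493668  0.17349342] [ 0.46566289 -0.00908424  0.139     ] [ 0.5466049  -0.01063488  0.139     ]
[ 0.50626298 -0.01195739  0.1385219 ] [ 0.50379603 -0.0098539   0.139     ] [ 0.50790755 -0.01524453  0.139     ]
```

```bash
python3 -m inch '{"travel":[[-0.02,-0.024,0],[-0.029,-0.035,0],[-0.029,-0.035,0],[-0.029,-0.035,0],[-0.029,-0.035,0],[-0.029,-0.035,0],[-0.029,-0.035,0],[-0.029,-0.035,0],[-0.029,-0.035,0],[-0.029,-0.035,0],[-0.029,-0.035,0],[-0.029,-0.035,0]],"angular":[[0,0,0],[0,0,0],[0,0,0],[0,0,0],[0,0,0],[0,0,0],[0,0,0],[0,0,0],[0,0,0],[0,0,0],[0,0,0],[0,0,0]],"grip":[0,0,0,0,0,0,0,0,0,0,0,0]}'
```

```text
t: 1.85
ee_pos: [0.4077, 0.0829, 0.2316]
eef_rot: [[-0.916, 0.402, 0.001], [0.402, 0.916, 0.001], [-0.001, 0.001, -1.0]]
contact_force: [0.7, -0.0, -0.0]
gripper_width: -0.0001
```

```bash
python3 -m inch '{"travel":[[-0.022,-0.03,0],[-0.022,-0.03,0],[-0.022,-0.03,0],[-0.021,-0.028,0],[0,0,0],[0,0,0],[0,0,0]],"angular":[[0,0,0],[0,0,0],[0,0,0],[0,0,0],[0,0,-8],[0,0,-8],[0,0,0]],"grip":[0,0,0,0,0,0,0]}'
python3 - <<'E'
from h import *
s=sense();c=read_camera("wrist");print(s["ee_pos"],s["eef_rot"].round(4).tolist())
cv2.imwrite("pics/wrist1.png",c["img"])
np.savez("w1.npz",p=s["ee_pos"],R=s["eef_rot"],m=c["mount"])
E
```

```text
t: 2.72
ee_pos: [0.4396, -0.0588, 0.2314]
eef_rot: [[-0.991, 0.136, 0.0], [0.136, 0.991, 0.0], [-0.0, 0.0, -1.0]]
contact_force: [0.3, 0.2, 0.9]
gripper_width: 0.0001
[ 0.43955524 -0.05877894  0.23142822] [[-0.9907, 0.136, 0.0004], [0.136, 0.9907, 0.0003], [-0.0003, 0.0003, -1.0]]
```

View pics/wrist1.png

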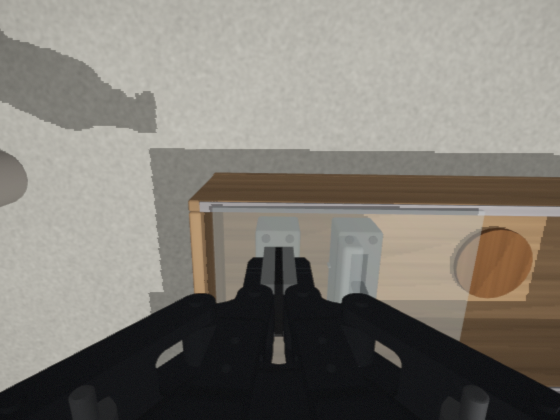

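```bash
cat >> h.py <<'E'
def wcam(p,R,m):
    # camera dict in world from TCP pose and mount
    m=np.array(m); return dict(fx=329.7661,fy=329.7661,cx=278.32,cy=204.4804,position=np.array(p)+R@m[:3,3],attitude=R@m[:3,:3])
def wload(f):
    d=np.load(f); return wcam(d["p"],d["R"],d["m"])
E
python3 - <<'E'
import cv2
a=cv2.imread("pics/wrist1.png")[165:345,180:430]; cv2.imwrite("pics/wrist1z.png",cv2.resize(a,None,fx=3.2,fy=3.2,interpolation=cv2.INTER_CUBIC)) 
E
```

```text
(no output)
```

View pics/wrist1z.png

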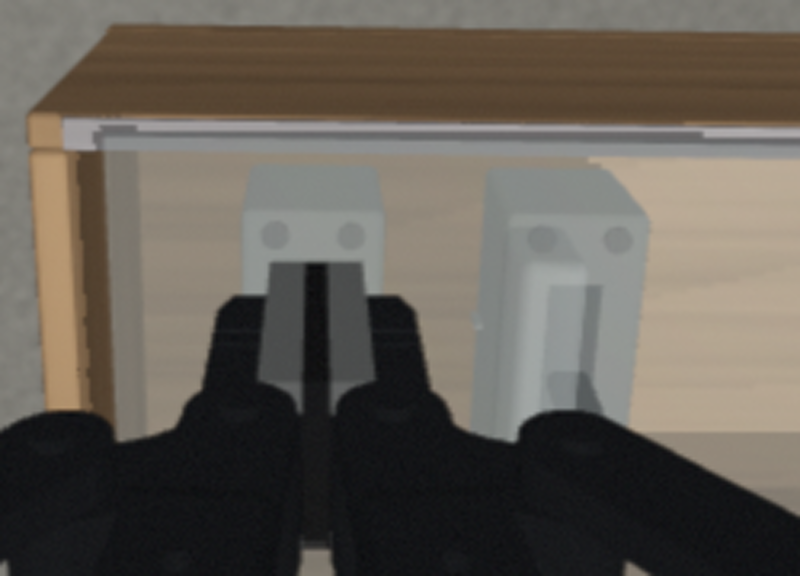

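```bash
python3 - <<'E'
from h import *
w=wload("w1.npz")
z=lambda u,v:(180+u/3.2,165+v/3.2)
for n,u,v,h in (("FR",30,115,.12),("front edge far",780,122,.12),("right edge rim lower",45,410,.12),("hTopFrontL",527,262,.152),("hTopFrontR",585,264,.152),
 ("trFL",508,214,.062),("trFR",648,221,.062),("nbFL",243,209,.062),("nbFR",383,210,.062)):
    print(n,onz(w,*z(u,v),h).round(4))
E
```

```text
FR [ 0.4291 -0.1289  0.12  ]
front edge far [0.4566 0.0571 0.12  ]
right edge rim lower [ 0.5115 -0.1425  0.12  ]
hTopFrontL [ 0.4711 -0.0139  0.152 ]
hTopFrontR [ 0.4734 -0.0008  0.152 ]
trFL [ 0.4955 -0.0044  0.062 ]
trFR [0.504  0.0393 0.062 ]
nbFL [ 0.4824 -0.0871  0.062 ]
nbFR [ 0.4888 -0.0434  0.062 ]
```

```bash
python3 -m inch '{"travel":[[0,0,0],[-0.02,0.0035,0.01],[-0.02,0.0035,0.02],[-0.02,0.0035,0.025],[0,0,0.022],[0,0,0.012],[0,0,0.005],[0,0,0]],"angular":[[0,0,0.8],[0,0,0],[0,0,0],[0,0,0],[0,0,0],[0,0,0],[0,0,0],[0,0,0]],"grip":[0,0,0,0,0,0,0,0]}'
python3 - <<'E'
from h import *
s=sense();print(s["contact_force"])
for n in ("scene","side"):
    c=read_camera(n);x0,y0=(190,130) if n=="scene" else (180,130); cv2.imwrite(f"pics/{n}2.png",cv2.resize(c["img"][y0:y0+180,x0:x0+220],None,fx=3.2,fy=3.2,interpolation=cv2.INTER_CUBIC))
E
```

```text
t: 3.78
ee_pos: [0.5004, -0.0571, 0.1375]
eef_rot: [[-0.989, 0.148, 0.0], [0.148, 0.989, 0.0], [-0.0, 0.0, -1.0]]
contact_force: [-0.5, -0.7, 0.2]
gripper_width: -0.0002
[-0.50139049 -0.65268267  0.18124493]
```

View pics/side2.png

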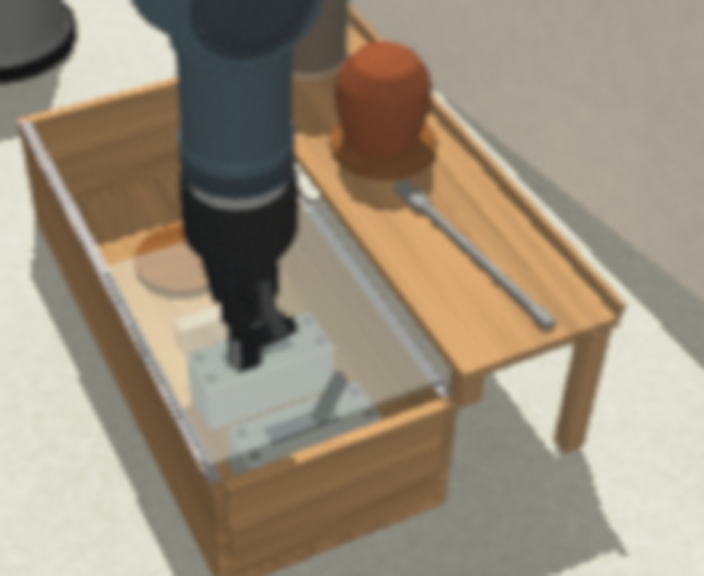

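View pics/scene2.png

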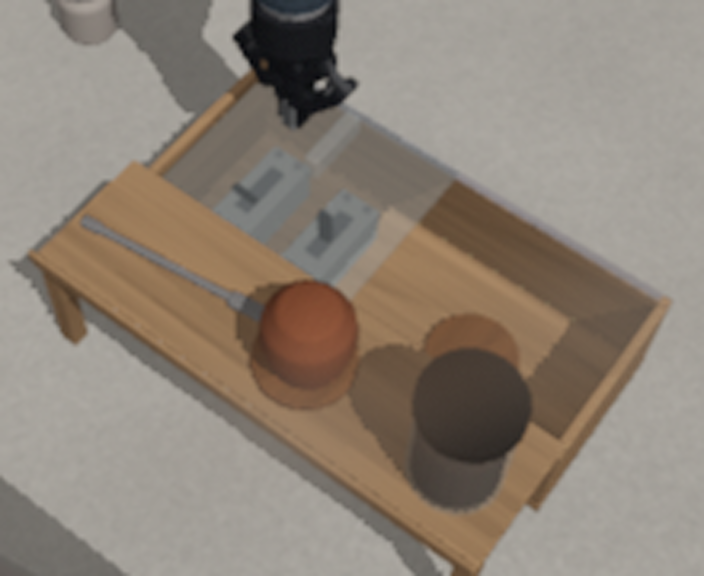

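The fingertips (side 245,355; scene 295,115) are on the -y side of the handle bar, clear of it. Now I'll push along +y.

```bash
python3 -m inch '{"travel":[[0,0.005,0.003],[0,0.006,0],[0,0.006,0],[0,0.006,0],[0,0.006,0],[0,0.006,0],[0,0.006,0],[0,0,0]],"angular":[[0,0,0],[0,0,0],[0,0,0],[0,0,0],[0,0,0],[0,0,0],[0,0,0],[0,0,0]],"grip":[0,0,0,0,0,0,0,0]}'
```

```text
t: 4.88
ee_pos: [0.5067, -0.0155, 0.1343]
eef_rot: [[-0.989, 0.147, 0.0], [0.147, 0.989, 0.001], [-0.0, 0.001, -1.0]]
contact_force: [-0.8, 0.6, 0.6]
gripper_width: 0.0001
```

```bash
python3 - <<'E'
from h import *
for n in ("side",):
    c=read_camera(n);x0,y0=(190,130) if n=="scene" else (180,130); cv2.imwrite(f"pics/{n}3.png",cv2.resize(c["img"][y0:y0+180,x0:x0+220],None,fx=3.2,fy=3.2,interpolation=cv2.INTER_CUBIC))
E
```

```text
(no output)
```

View pics/side3.png

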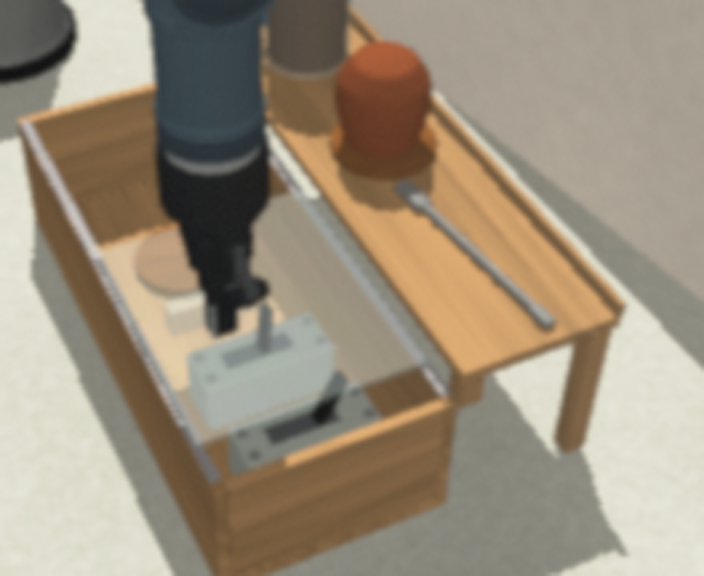

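```bash
python3 -m inch '{"travel":[[0,0.008,0],[0,0.013,0],[0,0.013,0],[0,0.013,0],[0,0.013,0],[0,0.013,0],[0,0.013,0],[0,0.013,0],[0,0.013,0],[0,0.013,0],[0,0.013,0],[0,0.01,0]],"angular":[[0,0,0],[0,0,0],[0,0,0],[0,0,0],[0,0,0],[0,0,0],[0,0,0],[0,0,0],[0,0,0],[0,0,0],[0,0,0],[0,0,0]],"grip":[0,0,0,0,0,0,0,0,0,0,0,0]}'
```

```text
t: 6.42
ee_pos: [0.5286, 0.1308, 0.1343]
eef_rot: [[-0.989, 0.147, 0.0], [0.147, 0.989, 0.0], [-0.0, 0.0, -1.0]]
contact_force: [1.3, -1.9, -0.7]
gripper_width: -0.0001
```

```bash
python3 -m inch '{"travel":[[0,0.005,0],[0,0.005,0],[0,0.005,0],[0,0.005,0],[0,0.004,0]],"angular":[[0,0,0],[0,0,0],[0,0,0],[0,0,0],[0,0,0]],"grip":[0,0,0,0,0]}'
```

```text
t: 7.05
ee_pos: [0.532, 0.1538, 0.1343]
eef_rot: [[-0.989, 0.148, -0.0], [0.148, 0.989, 0.0], [0.0, 0.0, -1.0]]
contact_force: [0.5, -1.7, -0.3]
gripper_width: -0.0
```

```bash
python3 - <<'E'
from h import *
print(sense()["contact_force"],sense()["ee_pos"])
for n in ("side",):
    c=read_camera(n);x0,y0=(190,130) if n=="scene" else (180,130); cv2.imwrite(f"pics/{n}4.png",cv2.resize(c["img"][y0:y0+180,x0:x0+220],None,fx=3.2,fy=3.2,interpolation=cv2.INTER_CUBIC))
E
```

```text
[ 0.48047421 -1.72357783 -0.30311279] [0.53196327 0.15377267 0.13429732]
```

View pics/side4.png

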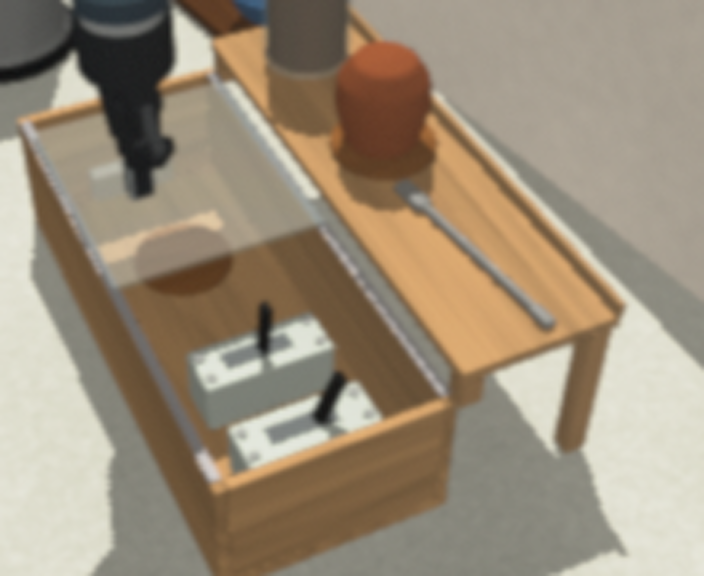

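The panel now covers the left half, with its trailing edge at about (110,290)-(320,225). I'll push on to feel the stop.

```bash
python3 -m inch '{"travel":[[0,0.004,0],[0,0.003,0],[0,0.003,0]],"angular":[[0,0,0],[0,0,0],[0,0,0]],"grip":[0,0,0]}'
```

```text
t: 7.48
ee_pos: [0.5334, 0.1636, 0.1343]
eef_rot: [[-0.989, 0.148, -0.0], [0.148, 0.989, 0.0], [0.0, 0.0, -1.0]]
contact_force: [0.7, -1.1, 0.2]
gripper_width: 0.0004
```

```bash
python3 -m inch '{"travel":[[0,0.003,0],[0,0.003,0],[0,0.002,0]],"angular":[[0,0,0],[0,0,0],[0,0,0]],"grip":[0,0,0]}'
```

```text
t: 7.85
ee_pos: [0.5343, 0.1699, 0.1343]
eef_rot: [[-0.989, 0.148, -0.001], [0.148, 0.989, -0.002], [0.001, -0.002, -1.0]]
contact_force: [-1.2, -6.8, 2.8]
gripper_width: -0.0
```

```bash
python3 -m inch '{"travel":[[0,0.002,0],[0,0.001,0],[0,0,0]],"angular":[[0,0,0],[0,0,0],[0,0,0]],"grip":[0,0,0]}'
```

```text
t: 8.22
ee_pos: [0.5343, 0.17, 0.1343]
eef_rot: [[-0.989, 0.151, -0.003], [0.151, 0.989, -0.005], [0.002, -0.005, -1.0]]
contact_force: [-1.5, -8.2, 4.8]
gripper_width: 0.0002
```

```bash
python3 -m inch '{"travel":[[0,-0.006,0],[0,-0.015,-0.01],[0,-0.02,-0.03],[0,-0.02,-0.03],[0,-0.02,-0.02],[0,0,0]],"angular":[[0,0,0],[0,0,0],[0,0,0],[0,0,0],[0,0,0],[0,0,0]],"grip":[0,0,0,0,0,0]}'
python3 - <<'E'
from h import *
for n in ("scene","side"):
    c=read_camera(n);x0,y0=(230,150) if n=="scene" else (210,200); cv2.imwrite(f"pics/{n}5r.png",c["img"]); cv2.imwrite(f"pics/{n}5.png",cv2.resize(c["img"][y0:y0+90,x0:x0+110],None,fx=6,fy=6,interpolation=cv2.INTER_CUBIC))
E
```

```text
t: 8.98
ee_pos: [0.5244, 0.0928, 0.2266]
eef_rot: [[-0.988, 0.151, 0.005], [0.151, 0.988, 0.003], [-0.004, 0.004, -1.0]]
contact_force: [-0.1, 0.7, 0.1]
gripper_width: -0.0
```

View pics/side5.png

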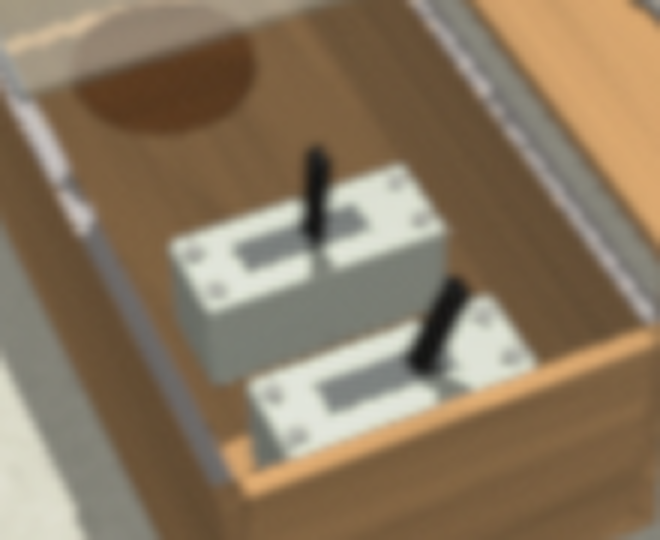

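View pics/scene5.png

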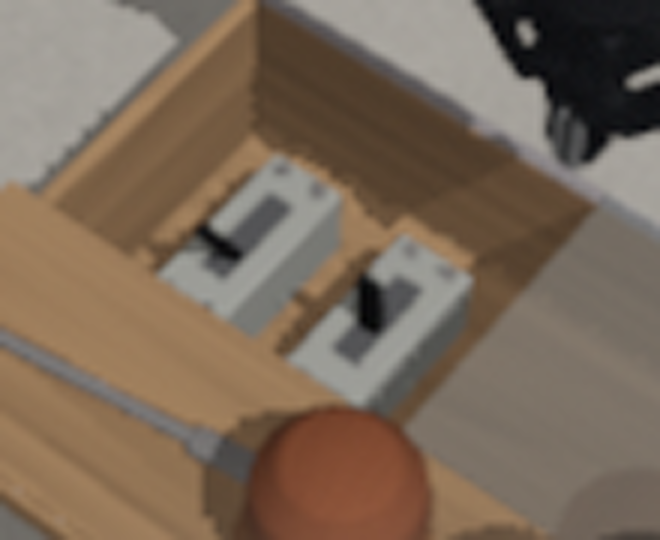

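```bash
python3 - <<'E'
from h import *
sc=cam("scene");si=cam("side")
S=lambda u,v:(sc,230+u/6,150+v/6); I=lambda u,v:(si,210+u/6,200+v/6)
print("tip",tri(S(369,280),I(317,152)))
print("nbtip",tri(S(205,233),I(455,284)))
c=[onz(*I(*p),.062) for p in ((170,245),(403,165),(447,235),(213,316))]
for p in c: print(p.round(4))
print("cen",np.mean(c,0))
# scene front face corners of housing top
a=onz(*S(405,232),.062);b=onz(*S(472,278),.062);print(a,b)
# fingertip check in scene: tip at
print("finger px", [ (proj(sc,sense()["ee_pos"])[0]-230)*6,(proj(sc,sense()["ee_pos"])[1]-150)*6])
# panel trailing edge
print("panel edge",onz(*S(600,207),.126),onz(*S(415,415),.126))
E
```

```text
tip [0.56101795 0.009284   0.10457997]
nbtip [ 0.57103755 -0.07822486  0.09698975]
[0.5017 0.0324 0.062 ]
[0.611  0.0167 0.062 ]
[ 0.6029 -0.0284  0.062 ]
[ 0.4962 -0.0118  0.062 ]
cen [0.55294226 0.00222158 0.062     ]
[ 0.49936624 -0.00082106  0.062     ] [0.50801615 0.0429478  0.062     ]
finger px [np.float64(581.8331981748879), np.float64(150.295547089583)]
panel edge [0.47936532 0.09526245 0.126     ] [0.62944283 0.0709956  0.126     ]
```

```bash
python3 -m inch '{"travel":[[-0.01,-0.015,0],[-0.02,-0.02,0],[-0.02,-0.02,0.01],[-0.018,-0.016,0.02],[-0.01,-0.006,0.025],[0,0,0.012],[0,0,0]],"angular":[[0,0,0],[0,0,0],[0,0,0],[0,0,0],[0,0,0],[0,0,0],[0,0,0]],"grip":[0,0,0,0,0,0,0]}'
python3 - <<'E'
from h import *
s=sense();c=read_camera("wrist");print(s["ee_pos"],s["contact_force"]);cv2.imwrite("pics/wrist6.png",c["img"]);np.savez("w6.npz",p=s["ee_pos"],R=s["eef_rot"],m=c["mount"])
for n in ("scene","side"):
    c=read_camera(n);x0,y0=(230,130) if n=="scene" else (210,180); cv2.imwrite(f"pics/{n}6.png",cv2.resize(c["img"][y0:y0+110,x0:x0+110],None,fx=5,fy=5,interpolation=cv2.INTER_CUBIC))
E
```

```text
t: 10.05
ee_pos: [0.5872, 0.0078, 0.1554]
eef_rot: [[-0.989, 0.146, -0.004], [0.146, 0.989, -0.0], [0.004, -0.001, -1.0]]
contact_force: [0.7, 0.3, 0.7]
gripper_width: 0.0001
[0.58722197 0.00782898 0.15539355] [0.74590848 0.29172807 0.6876425 ]
```

View pics/wrist6.png

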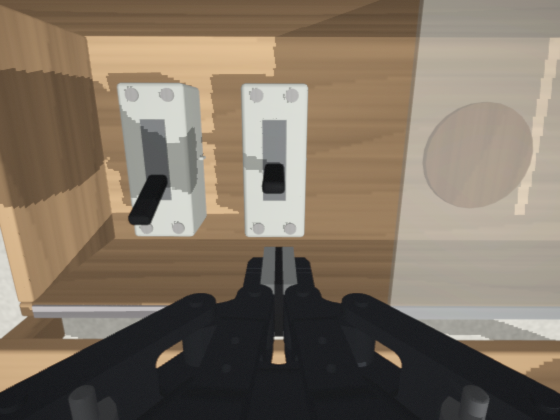

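View pics/scene6.png

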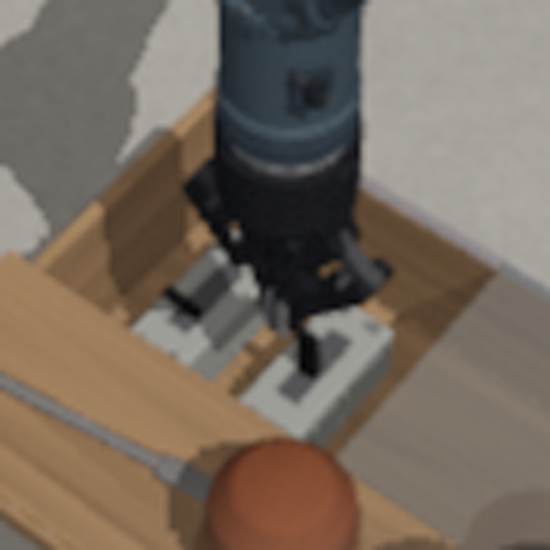

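View pics/side6.png

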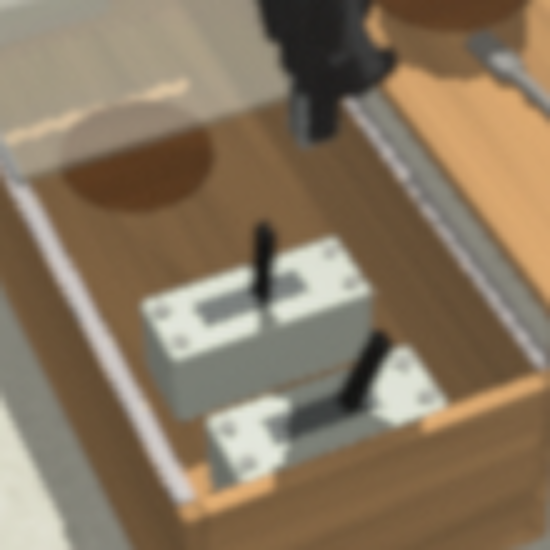

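```bash
python3 - <<'E'
from h import *
w=wload("w6.npz")
print(w["position"])
c=[onz(w,*p,.062) for p in ((243,86),(307,86),(304,235),(246,235))]
for p in c: print(p.round(4))
cen=np.mean(c,0);print("cen",cen)
ex=np.array([.989,-.148,0]);ey=np.array([.148,.989,0])
for v in (172,184,191):
    t=onz(w,273.5,v,.109);print(v,t.round(4),"rel",(t-cen)@ex,(t-cen)@ey)
t=sense()["ee_pos"];print("tcp rel",(t-cen)@ex,(t-cen)@ey)
# neighbour
n=onz(w,145,212,.101);print("nb",n.round(4),(n-cen)@ex,(n-cen)@ey)
a,b=onz(w,120,86,.062),onz(w,193,235,.062);print(a,b)
E
```

```text
[0.51650202 0.01875879 0.29861122]
[ 0.4978 -0.0028  0.062 ]
[0.5041 0.04   0.062 ]
[0.6108 0.0245 0.062 ]
[ 0.6043 -0.0195  0.062 ]
cen [0.55423168 0.01052108 0.062     ]
172 [0.5506 0.0107 0.109 ] rel -0.0036508279035019717 -0.0003684490492882554
184 [0.5576 0.0096 0.109 ] rel 0.0034868209623957953 -0.0003886243033464322
191 [0.5618 0.009  0.109 ] rel 0.007718654965149462 -0.0004005859909751811
tcp rel 0.03497336681983044 0.0022031159943463096
nb [ 0.5653 -0.0733  0.101 ] 0.023347062530018562 -0.08125131087929514
[ 0.48553703 -0.08520778  0.062     ] [ 0.59830406 -0.05977077  0.062     ]
```

```bash
python3 -m inch '{"travel":[[0,-0.0025,0.01],[0,0,0.018],[0,0,0.018],[0,0,0.015],[0,0,0.008],[0,0,0.003],[0,0,0]],"angular":[[0,0,0],[0,0,0],[0,0,0],[0,0,0],[0,0,0],[0,0,0],[0,0,0]],"grip":[0,0,0,0,0,0,0]}'
python3 - <<'E'
from h import *
s=sense();print(s["ee_pos"],s["contact_force"],s["qpos"].round(1))
for n in ("side","scene"):
    c=read_camera(n);x0,y0=(230,130) if n=="scene" else (210,180); cv2.imwrite(f"pics/{n}7.png",cv2.resize(c["img"][y0:y0+110,x0:x0+110],None,fx=5,fy=5,interpolation=cv2.INTER_CUBIC))
E
```

```text
t: 11.08
ee_pos: [0.5887, 0.0039, 0.0854]
eef_rot: [[-0.989, 0.148, 0.0], [0.148, 0.989, -0.0], [-0.0, -0.0, -1.0]]
contact_force: [-0.3, -0.2, -0.3]
gripper_width: 0.0
[0.58869813 0.00393358 0.08535458] [-0.30036856 -0.23236131 -0.34470669] [-31.8  28.6  33.9 107.9 -20.6  49.6  93.9]
```

View pics/side7.png

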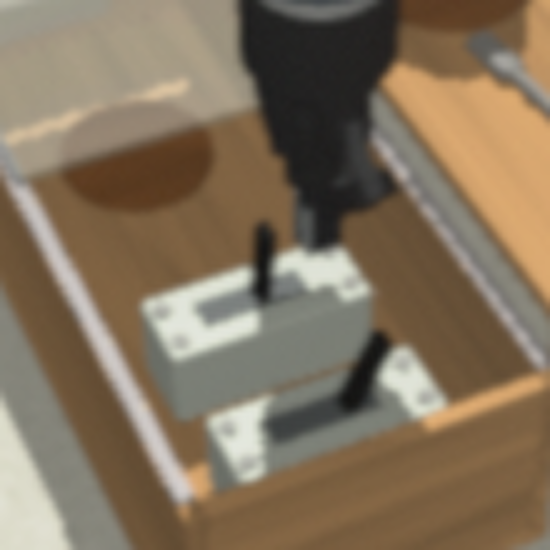

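```bash
python3 -m inch '{"travel":[[0.003,0,0.001],[0.004,0,0.001],[0.004,0,0],[0.003,0,0],[0.002,0,0],[0.002,0,0],[0,0,0]],"angular":[[0,0,0],[0,0,0],[0,0,0],[0,0,0],[0,0,0],[0,0,0],[0,0,0]],"grip":[0,0,0,0,0,0,0]}'
```

```text
t: 12.05
ee_pos: [0.5709, 0.0067, 0.0836]
eef_rot: [[-0.989, 0.148, 0.001], [0.148, 0.989, 0.0], [-0.001, 0.0, -1.0]]
contact_force: [1.3, -0.2, 0.3]
gripper_width: 0.0003
```

```bash
python3 -m inch '{"travel":[[0.0015,0,0],[0.0015,0,0],[0.0015,0,0]],"angular":[[0,0,0],[0,0,0],[0,0,0]],"grip":[0,0,0]}'; python3 -m inch '{"travel":[[0.0015,0,0],[0.0015,0,0]],"angular":[[0,0,0],[0,0,0]],"grip":[0,0]}';  python3 -m inch '{"travel":[[0.0015,0,0],[0.0015,0,0]],"angular":[[0,0,0],[0,0,0]],"grip":[0,0]}'
```

```text
t: 12.42
ee_pos: [0.5668, 0.0073, 0.0837]
eef_rot: [[-0.989, 0.148, 0.001], [0.148, 0.989, -0.0], [-0.001, 0.0, -1.0]]
contact_force: [1.6, -0.2, 0.8]
gripper_width: 0.0002
t: 12.68
ee_pos: [0.5633, 0.0078, 0.0834]
eef_rot: [[-0.989, 0.148, 0.0], [0.148, 0.989, 0.0], [-0.0, 0.0, -1.0]]
contact_force: [1.7, -0.7, 2.2]
gripper_width: -0.0003
t: 12.92
ee_pos: [0.56, 0.0083, 0.0832]
eef_rot: [[-0.989, 0.148, -0.0], [0.148, 0.989, 0.0], [0.0, -0.0, -1.0]]
contact_force: [1.3, 0.6, 1.3]
gripper_width: -0.0001
```

```bash
python3 -m inch '{"travel":[[0.0015,0,0],[0.0015,0,0]],"angular":[[0,0,0],[0,0,0]],"grip":[0,0]}'; python3 -m inch '{"travel":[[0.0012,0,0],[0.0012,0,0]],"angular":[[0,0,0],[0,0,0]],"grip":[0,0]}';  python3 -m inch '{"travel":[[0.0012,0,0],[0.0012,0,0]],"angular":[[0,0,0],[0,0,0]],"grip":[0,0]}'
python3 - <<'E'
from h import *
for n in ("side",):
    c=read_camera(n);x0,y0=(230,130) if n=="scene" else (210,180); cv2.imwrite(f"pics/{n}8.png",cv2.resize(c["img"][y0:y0+110,x0:x0+110],None,fx=5,fy=5,interpolation=cv2.INTER_CUBIC))
E
```

```text
t: 13.18
ee_pos: [0.5568, 0.0088, 0.0828]
eef_rot: [[-0.989, 0.148, -0.001], [0.148, 0.989, -0.0], [0.001, -0.0, -1.0]]
contact_force: [2.5, -1.2, -0.3]
gripper_width: -0.0
t: 13.42
ee_pos: [0.5546, 0.009, 0.083]
eef_rot: [[-0.989, 0.148, -0.0], [0.148, 0.989, -0.0], [0.0, -0.0, -1.0]]
contact_force: [2.3, -0.1, -0.8]
gripper_width: 0.0001
t: 13.68
ee_pos: [0.5525, 0.0093, 0.0833]
eef_rot: [[-0.989, 0.148, 0.0], [0.148, 0.989, -0.0], [-0.0, -0.0, -1.0]]
contact_force: [1.8, -0.1, -1.2]
gripper_width: 0.0
```

View pics/side8.png

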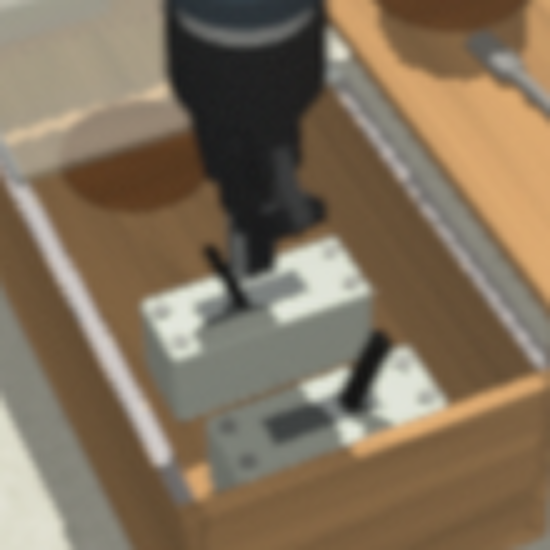

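The lever (tip at 210,250) now leans to the front, with the fingertips bearing on it from behind. I'll continue in small steps.

```bash
for i in 1; do :; done; python3 -m inch '{"travel":[[0.0012,0,0],[0.0012,0,0]],"angular":[[0,0,0],[0,0,0]],"grip":[0,0]}'; python3 -m inch '{"travel":[[0.0012,0,0],[0.0012,0,0]],"angular":[[0,0,0],[0,0,0]],"grip":[0,0]}'
```

```text
t: 13.98
ee_pos: [0.5501, 0.0097, 0.0833]
eef_rot: [[-0.989, 0.148, 0.0], [0.148, 0.989, -0.0], [-0.0, -0.0, -1.0]]
contact_force: [2.0, -1.0, -0.1]
gripper_width: 0.0002
t: 14.22
ee_pos: [0.5482, 0.01, 0.0834]
eef_rot: [[-0.989, 0.148, 0.001], [0.148, 0.989, -0.0], [-0.001, 0.0, -1.0]]
contact_force: [3.9, -0.9, -0.9]
gripper_width: -0.0001
```

```bash
python3 -m inch '{"travel":[[0.001,0,0],[0.001,0,0]],"angular":[[0,0,0],[0,0,0]],"grip":[0,0]}'; python3 -m inch '{"travel":[[0.001,0,0],[0.001,0,0]],"angular":[[0,0,0],[0,0,0]],"grip":[0,0]}'
```

```text
t: 14.48
ee_pos: [0.5472, 0.0102, 0.0838]
eef_rot: [[-0.989, 0.148, 0.003], [0.148, 0.989, -0.0], [-0.003, 0.0, -1.0]]
contact_force: [5.4, -0.9, -1.5]
gripper_width: -0.0002
t: 14.72
ee_pos: [0.5461, 0.0104, 0.0842]
eef_rot: [[-0.989, 0.148, 0.005], [0.148, 0.989, -0.001], [-0.005, 0.0, -1.0]]
contact_force: [6.4, -1.7, -0.1]
gripper_width: 0.0002
```

```bash
python3 -m inch '{"travel":[[0.001,0,0],[0.001,0,0],[0,0,0]],"angular":[[0,0,0],[0,0,0],[0,0,0]],"grip":[0,0,0]}'; python3 -m inch '{"travel":[[0.001,0,0],[0.001,0,0],[0,0,0]],"angular":[[0,0,0],[0,0,0],[0,0,0]],"grip":[0,0,0]}'
```

```text
t: 15.1
ee_pos: [0.5452, 0.0106, 0.0846]
eef_rot: [[-0.989, 0.148, 0.007], [0.148, 0.989, -0.001], [-0.007, 0.0, -1.0]]
contact_force: [7.4, -1.4, -1.2]
gripper_width: -0.0003
t: 15.48
ee_pos: [0.5444, 0.0108, 0.085]
eef_rot: [[-0.989, 0.148, 0.01], [0.148, 0.989, -0.001], [-0.01, 0.001, -1.0]]
contact_force: [7.4, -1.0, -0.7]
gripper_width: 0.0006
```

```bash
python3 -m inch '{"travel":[[0.001,0,0],[0.001,0,0],[0,0,0]],"angular":[[0,0,0],[0,0,0],[0,0,0]],"grip":[0,0,0]}'; python3 -m inch '{"travel":[[0.001,0,0],[0.001,0,0],[0,0,0]],"angular":[[0,0,0],[0,0,0],[0,0,0]],"grip":[0,0,0]}'
```

```text
t: 15.85
ee_pos: [0.5431, 0.011, 0.0853]
eef_rot: [[-0.989, 0.148, 0.011], [0.148, 0.989, -0.001], [-0.011, 0.001, -1.0]]
contact_force: [9.2, -1.9, -1.0]
gripper_width: 0.0
t: 16.23
ee_pos: [0.5411, 0.0114, 0.0853]
eef_rot: [[-0.989, 0.148, 0.011], [0.148, 0.989, -0.001], [-0.011, 0.001, -1.0]]
contact_force: [8.4, -1.6, -1.6]
gripper_width: -0.0003
```

```bash
python3 -m inch '{"travel":[[0.001,0,0.0005],[0.001,0,0.0005],[0,0,0]],"angular":[[0,0,0],[0,0,0],[0,0,0]],"grip":[0,0,0]}'; python3 -m inch '{"travel":[[0.001,0,0.0005],[0.001,0,0.0005],[0,0,0]],"angular":[[0,0,0],[0,0,0],[0,0,0]],"grip":[0,0,0]}'
```

```text
t: 16.6
ee_pos: [0.539, 0.0116, 0.0843]
eef_rot: [[-0.989, 0.148, 0.011], [0.148, 0.989, -0.001], [-0.011, 0.001, -1.0]]
contact_force: [8.0, -2.0, -1.0]
gripper_width: -0.0001
t: 16.98
ee_pos: [0.5371, 0.012, 0.0834]
eef_rot: [[-0.989, 0.148, 0.011], [0.148, 0.989, -0.001], [-0.011, 0.001, -1.0]]
contact_force: [7.9, -1.5, 0.4]
gripper_width: -0.0
```

```bash
python3 -m inch '{"travel":[[0.001,0,0],[0.001,0,0],[0,0,0]],"angular":[[0,0,0],[0,0,0],[0,0,0]],"grip":[0,0,0]}'
python3 - <<'E'
from h import *
for n in ("side",):
    c=read_camera(n);x0,y0=(230,130) if n=="scene" else (210,180); cv2.imwrite(f"pics/{n}9.png",cv2.resize(c["img"][y0:y0+110,x0:x0+110],None,fx=5,fy=5,interpolation=cv2.INTER_CUBIC))
E
```

```text
t: 17.35
ee_pos: [0.5349, 0.0124, 0.0834]
eef_rot: [[-0.989, 0.148, 0.01], [0.148, 0.989, -0.001], [-0.01, 0.001, -1.0]]
contact_force: [7.2, -1.6, 1.0]
gripper_width: -0.0002
```

View pics/side9.png

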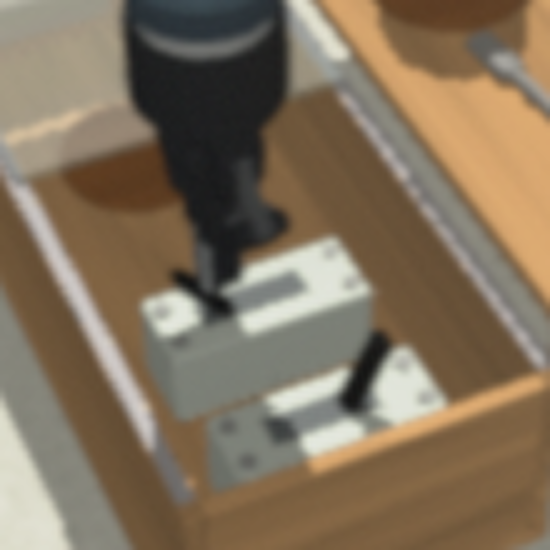

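The lever (tip at 178,278) leans far forward and is still on the plateau of about 7-8 N. I'll keep going.

```bash
python3 -m inch '{"travel":[[0.001,0,0.0005],[0.001,0,0.0005],[0,0,0]],"angular":[[0,0,0],[0,0,0],[0,0,0]],"grip":[0,0,0]}'
```

```text
t: 17.77
ee_pos: [0.5331, 0.0126, 0.0825]
eef_rot: [[-0.989, 0.148, 0.011], [0.148, 0.989, -0.001], [-0.011, 0.001, -1.0]]
contact_force: [7.3, -1.6, -0.2]
gripper_width: -0.0001
```

```bash
python3 -m inch '{"travel":[[0.001,0,0.0005],[0.001,0,0.0005],[0,0,0]],"angular":[[0,0,0],[0,0,0],[0,0,0]],"grip":[0,0,0]}'
```

```text
t: 18.15
ee_pos: [0.5324, 0.0127, 0.082]
eef_rot: [[-0.989, 0.148, 0.013], [0.148, 0.989, -0.001], [-0.013, 0.001, -1.0]]
contact_force: [9.0, -1.8, 1.6]
gripper_width: 0.0003
```

```bash
python3 -m inch '{"travel":[[0.001,0,0],[0.001,0,0],[0,0,0]],"angular":[[0,0,0],[0,0,0],[0,0,0]],"grip":[0,0,0]}'
```

```text
t: 18.52
ee_pos: [0.5314, 0.013, 0.0825]
eef_rot: [[-0.989, 0.148, 0.015], [0.148, 0.989, -0.001], [-0.015, 0.002, -1.0]]
contact_force: [9.8, -1.4, 1.4]
gripper_width: -0.0003
```

```bash
python3 -m inch '{"travel":[[0.001,0,0],[0.001,0,0],[0,0,0]],"angular":[[0,0,0],[0,0,0],[0,0,0]],"grip":[0,0,0]}'
```

```text
t: 18.9
ee_pos: [0.5303, 0.0133, 0.0829]
eef_rot: [[-0.989, 0.148, 0.017], [0.148, 0.989, -0.001], [-0.017, 0.002, -1.0]]
contact_force: [11.1, -1.7, 2.8]
gripper_width: 0.0003
```

```bash
python3 -m inch '{"travel":[[0.001,0,0],[0.001,0,0],[0,0,0]],"angular":[[0,0,0],[0,0,0],[0,0,0]],"grip":[0,0,0]}'
```

```text
t: 19.27
ee_pos: [0.5298, 0.0134, 0.0834]
eef_rot: [[-0.989, 0.149, 0.02], [0.149, 0.989, -0.001], [-0.02, 0.002, -1.0]]
contact_force: [12.3, -2.8, 3.4]
gripper_width: -0.0002
```

```bash
python3 -m inch '{"travel":[[0.001,0,0],[0.001,0,0],[0,0,0]],"angular":[[0,0,0],[0,0,0],[0,0,0]],"grip":[0,0,0]}'
```

```text
t: 19.65
ee_pos: [0.5293, 0.0136, 0.084]
eef_rot: [[-0.989, 0.149, 0.023], [0.149, 0.989, -0.001], [-0.023, 0.002, -1.0]]
contact_force: [14.1, -1.7, 2.7]
gripper_width: -0.0
```

```bash
python3 -m inch '{"travel":[[0.001,0,0],[0,0,0],[0,0,0],[0,0,0]],"angular":[[0,0,0],[0,0,0],[0,0,0],[0,0,0]],"grip":[0,0,0,0]}'
python3 - <<'E'
from h import *
for n in ("side",):
    c=read_camera(n);x0,y0=(230,130) if n=="scene" else (210,180); cv2.imwrite(f"pics/{n}10.png",cv2.resize(c["img"][y0:y0+110,x0:x0+110],None,fx=5,fy=5,interpolation=cv2.INTER_CUBIC))
E
```

```text
t: 20.15
ee_pos: [0.529, 0.0137, 0.0843]
eef_rot: [[-0.989, 0.149, 0.025], [0.149, 0.989, -0.001], [-0.025, 0.002, -1.0]]
contact_force: [14.1, -3.0, 1.9]
gripper_width: -0.0002
```

View pics/side10.png

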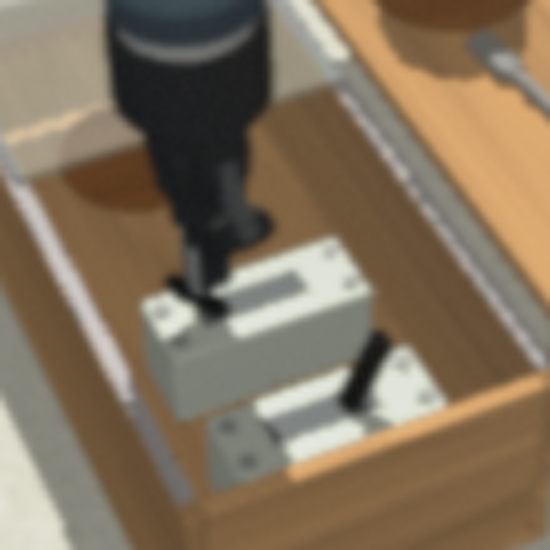

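```bash
python3 -m inch '{"travel":[[-0.006,0,0],[-0.008,0,0],[-0.008,0,-0.003],[-0.003,0,-0.02],[0,0,-0.03],[0,0,-0.025],[0,0,0]],"angular":[[0,0,0],[0,0,0],[0,0,0],[0,0,0],[0,0,0],[0,0,0],[0,0,0]],"grip":[0,0,0,0,0,0,0]}'
```

```text
t: 21.08
ee_pos: [0.5415, 0.0111, 0.1581]
eef_rot: [[-0.989, 0.148, -0.0], [0.148, 0.989, 0.001], [0.0, 0.001, -1.0]]
contact_force: [0.2, -0.4, -1.2]
gripper_width: -0.0002
```

```bash
python3 -m inch '{"travel":[[0.012,0,0],[0.018,0,0],[0.015,0.001,0],[0.01,0,0],[0,0,0]],"angular":[[0,0,0],[0,0,0],[0,0,0],[0,0,0],[0,0,0]],"grip":[0,0,0,0,0]}'
python3 - <<'E'
from h import *
s=sense();c=read_camera("wrist");print(s["ee_pos"]);cv2.imwrite("pics/wrist11.png",c["img"]);np.savez("w11.npz",p=s["ee_pos"],R=s["eef_rot"],m=c["mount"])
for n in ("side","scene"):
    c=read_camera(n);x0,y0=(230,130) if n=="scene" else (210,180); cv2.imwrite(f"pics/{n}11.png",cv2.resize(c["img"][y0:y0+110,x0:x0+110],None,fx=5,fy=5,interpolation=cv2.INTER_CUBIC))
E
```

```text
t: 21.7
ee_pos: [0.4864, 0.0204, 0.1569]
eef_rot: [[-0.989, 0.147, -0.001], [0.147, 0.989, 0.001], [0.001, 0.0, -1.0]]
contact_force: [0.7, 0.0, 1.0]
gripper_width: -0.0001
[0.48640064 0.02043238 0.15685718]
```

View pics/side11.png

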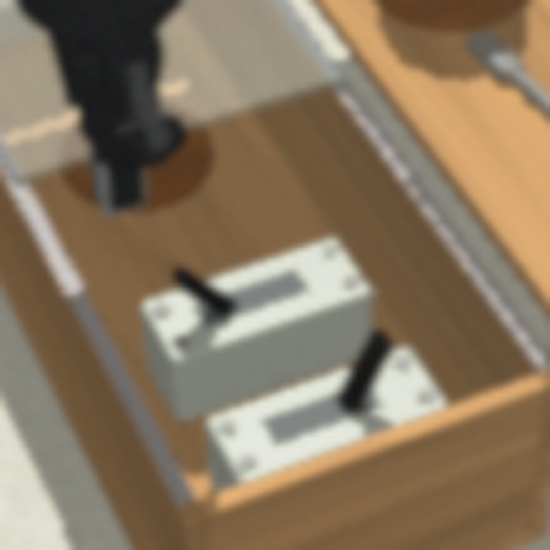

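View pics/scene11.png

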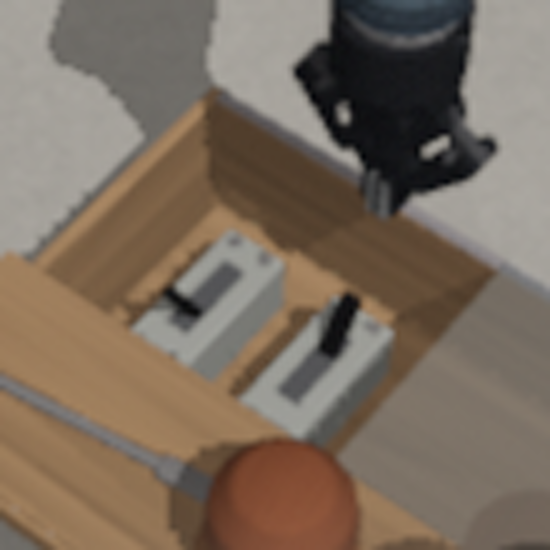

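The lever stays off: its tip is at side (178,272) and scene (348,300). I'll check the clearance to the fingers.

```bash
python3 - <<'E'
from h import *
sc=cam("scene");si=cam("side")
t=tri((sc,230+348/5,130+299/5),(si,210+179/5,180+273/5))
cen=np.array([.5542,.0105,0]);ex=np.array([.989,-.148,0]);ey=np.array([.148,.989,0])
p=sense()["ee_pos"]
print(t,(t-cen)@ex,(t-cen)@ey,"tcp",(p-cen)@ex,(p-cen)@ey)
E
```

```text
[0.5166913  0.0158554  0.09027674] -0.037888699157146655 -0.00025479946763542604 tcp -0.06661938716287533 -0.0003491961243325113
```

```bash
python3 -m inch '{"travel":[[0,0,0.012],[0,0,0.02],[0,0,0.02],[0,0,0.014],[0,0,0.007],[0,0,0],[-0.004,0,0],[-0.004,0,0],[-0.003,0,0],[-0.002,0,0],[0,0,0]],"angular":[[0,0,0],[0,0,0],[0,0,0],[0,0,0],[0,0,0],[0,0,0],[0,0,0],[0,0,0],[0,0,0],[0,0,0],[0,0,0]],"grip":[0,0,0,0,0,0,0,0,0,0,0]}'
```

```text
t: 23.32
ee_pos: [0.5, 0.0183, 0.0842]
eef_rot: [[-0.989, 0.148, -0.001], [0.148, 0.989, 0.0], [0.001, 0.0, -1.0]]
contact_force: [-1.8, 0.6, 0.5]
gripper_width: -0.0001
```

```bash
python3 -m inch '{"travel":[[-0.002,0,0],[-0.002,0,0],[-0.002,0,0],[-0.002,0,0]],"angular":[[0,0,0],[0,0,0],[0,0,0],[0,0,0]],"grip":[0,0,0,0]}'
```

```text
t: 23.82
ee_pos: [0.5084, 0.0169, 0.0842]
eef_rot: [[-0.989, 0.148, -0.0], [0.148, 0.989, -0.0], [0.0, -0.0, -1.0]]
contact_force: [-3.1, 0.4, 1.9]
gripper_width: 0.0003
```

```bash
python3 -m inch '{"travel":[[-0.002,0,0],[-0.002,0,0],[-0.002,0,0],[-0.002,0,0]],"angular":[[0,0,0],[0,0,0],[0,0,0],[0,0,0]],"grip":[0,0,0,0]}'
```

```text
t: 24.32
ee_pos: [0.5167, 0.0157, 0.0844]
eef_rot: [[-0.989, 0.148, 0.001], [0.148, 0.989, -0.0], [-0.001, -0.0, -1.0]]
contact_force: [-3.0, 0.1, 2.9]
gripper_width: -0.0002
```

```bash
python3 -m inch '{"travel":[[-0.002,0,0],[-0.002,0,0],[-0.002,0,0],[-0.002,0,0],[-0.002,0,0],[-0.002,0,0]],"angular":[[0,0,0],[0,0,0],[0,0,0],[0,0,0],[0,0,0],[0,0,0]],"grip":[0,0,0,0,0,0]}'
```

```text
t: 25.08
ee_pos: [0.5284, 0.014, 0.0843]
eef_rot: [[-0.989, 0.148, 0.0], [0.148, 0.989, -0.0], [-0.0, -0.0, -1.0]]
contact_force: [-2.0, 0.0, 2.1]
gripper_width: 0.0002
```

```bash
python3 -m inch '{"travel":[[-0.002,0,0],[-0.002,0,0],[-0.002,0,0],[-0.002,0,0],[0,0,0]],"angular":[[0,0,0],[0,0,0],[0,0,0],[0,0,0],[0,0,0]],"grip":[0,0,0,0,0]}'
```

```text
t: 25.7
ee_pos: [0.5366, 0.0128, 0.0843]
eef_rot: [[-0.989, 0.148, 0.001], [0.148, 0.989, -0.0], [-0.001, -0.0, -1.0]]
contact_force: [0.2, 0.6, -0.4]
gripper_width: -0.0005
```

```bash
python3 -m inch '{"travel":[[-0.0015,0,0],[-0.0015,0,0],[-0.0015,0,0],[-0.0015,0,0]],"angular":[[0,0,0],[0,0,0],[0,0,0],[0,0,0]],"grip":[0,0,0,0]}'
```

```text
t: 26.2
ee_pos: [0.5417, 0.012, 0.0842]
eef_rot: [[-0.989, 0.148, -0.001], [0.148, 0.989, 0.0], [0.001, -0.0, -1.0]]
contact_force: [-2.2, 0.7, 1.8]
gripper_width: 0.0002
```

```bash
python3 -m inch '{"travel":[[-0.0015,0,0],[-0.0015,0,0],[-0.0015,0,0],[-0.0015,0,0]],"angular":[[0,0,0],[0,0,0],[0,0,0],[0,0,0]],"grip":[0,0,0,0]}'
```

```text
t: 26.7
ee_pos: [0.5479, 0.0111, 0.0842]
eef_rot: [[-0.989, 0.148, -0.0], [0.148, 0.989, -0.0], [0.0, -0.0, -1.0]]
contact_force: [-1.4, -0.2, 0.5]
gripper_width: -0.0001
```

```bash
python3 -m inch '{"travel":[[-0.001,0,0],[-0.001,0,0],[-0.001,0,0]],"angular":[[0,0,0],[0,0,0],[0,0,0]],"grip":[0,0,0]}'
```

```text
t: 27.08
ee_pos: [0.5505, 0.0107, 0.084]
eef_rot: [[-0.989, 0.148, -0.001], [0.148, 0.989, -0.0], [0.001, -0.0, -1.0]]
contact_force: [-3.3, -0.2, -1.0]
gripper_width: 0.0001
```

```bash
python3 -m inch '{"travel":[[-0.001,0,0],[-0.001,0,0],[-0.001,0,0]],"angular":[[0,0,0],[0,0,0],[0,0,0]],"grip":[0,0,0]}'
```

```text
t: 27.45
ee_pos: [0.5538, 0.0102, 0.0842]
eef_rot: [[-0.989, 0.148, -0.0], [0.148, 0.989, -0.0], [0.0, -0.0, -1.0]]
contact_force: [-1.5, 0.6, -1.1]
gripper_width: 0.0002
```

```bash
python3 - <<'E'
from h import *
for n in ("side",):
    c=read_camera(n);x0,y0=(230,130) if n=="scene" else (210,180); cv2.imwrite(f"pics/{n}12.png",cv2.resize(c["img"][y0:y0+110,x0:x0+110],None,fx=5,fy=5,interpolation=cv2.INTER_CUBIC))
E
```

```text
(no output)
```

View pics/side12.png

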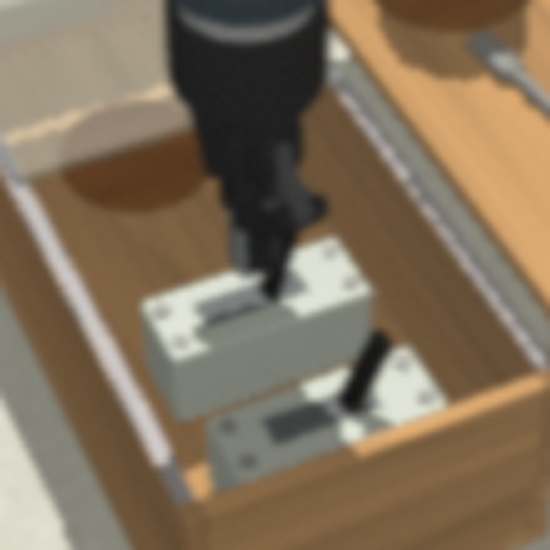

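The lever at (270,290) has gone past upright towards on with only about 2-3 N, so it isn't barred and the reset took. I'll continue to the on stop.

```bash
python3 -m inch '{"travel":[[-0.001,0,0],[-0.001,0,0],[-0.001,0,0]],"angular":[[0,0,0],[0,0,0],[0,0,0]],"grip":[0,0,0]}'
```

```text
t: 27.88
ee_pos: [0.5569, 0.0097, 0.0843]
eef_rot: [[-0.989, 0.148, 0.0], [0.148, 0.989, -0.0], [-0.0, -0.0, -1.0]]
contact_force: [-2.4, 0.4, -1.1]
gripper_width: -0.0004
```

```bash
python3 -m inch '{"travel":[[-0.001,0,0],[-0.001,0,0],[-0.001,0,0]],"angular":[[0,0,0],[0,0,0],[0,0,0]],"grip":[0,0,0]}'
```

```text
t: 28.25
ee_pos: [0.5599, 0.0093, 0.0843]
eef_rot: [[-0.989, 0.148, 0.0], [0.148, 0.989, 0.0], [-0.0, 0.0, -1.0]]
contact_force: [-2.2, 0.1, -0.7]
gripper_width: 0.0
```

```bash
python3 -m inch '{"travel":[[-0.001,0,0],[-0.001,0,0],[0,0,0]],"angular":[[0,0,0],[0,0,0],[0,0,0]],"grip":[0,0,0]}'
```

```text
t: 28.62
ee_pos: [0.5621, 0.0089, 0.0844]
eef_rot: [[-0.989, 0.148, 0.001], [0.148, 0.989, -0.0], [-0.001, 0.0, -1.0]]
contact_force: [-2.1, 0.6, -0.5]
gripper_width: 0.0001
```

```bash
python3 -m inch '{"travel":[[-0.001,0,0],[-0.001,0,0],[0,0,0]],"angular":[[0,0,0],[0,0,0],[0,0,0]],"grip":[0,0,0]}'
```

```text
t: 29.0
ee_pos: [0.5629, 0.0088, 0.0841]
eef_rot: [[-0.989, 0.148, -0.002], [0.148, 0.989, 0.0], [0.002, 0.0, -1.0]]
contact_force: [-4.3, 0.3, 1.9]
gripper_width: -0.0001
```

```bash
python3 -m inch '{"travel":[[-0.001,0,0],[-0.001,0,0],[0,0,0]],"angular":[[0,0,0],[0,0,0],[0,0,0]],"grip":[0,0,0]}'
```

```text
t: 29.38
ee_pos: [0.563, 0.0088, 0.084]
eef_rot: [[-0.989, 0.148, -0.006], [0.148, 0.989, 0.001], [0.007, 0.0, -1.0]]
contact_force: [-8.6, 1.3, 6.6]
gripper_width: 0.0001
```

```bash
python3 -m inch '{"travel":[[-0.001,0,0],[-0.001,0,0],[0,0,0]],"angular":[[0,0,0],[0,0,0],[0,0,0]],"grip":[0,0,0]}'
```

```text
t: 29.75
ee_pos: [0.5632, 0.0088, 0.084]
eef_rot: [[-0.989, 0.148, -0.011], [0.148, 0.989, 0.002], [0.011, 0.001, -1.0]]
contact_force: [-12.6, 1.3, 10.0]
gripper_width: 0.0
```

The on stop is felt: the fingers hold still while the force climbs to about 16 N. I'll back off and look.

```bash
python3 -m inch '{"travel":[[0.005,0,0],[0.008,0,0],[0.008,0,-0.003],[0.004,0,-0.02],[0,0,-0.03],[0,0,-0.03],[0.02,0,-0.03],[0.03,0,-0.02],[0.03,0,0],[0,0,0]],"angular":[[0,0,0],[0,0,0],[0,0,0],[0,0,0],[0,0,0],[0,0,0],[0,0,0],[0,0,0],[0,0,0],[0,0,0]],"grip":[0,0,0,0,0,0,0,0,0,0]}'
python3 - <<'E'
from h import *
s=sense();c=read_camera("wrist");print(s["ee_pos"]);cv2.imwrite("pics/wrist13.png",c["img"]);np.savez("w13.npz",p=s["ee_pos"],R=s["eef_rot"],m=c["mount"])
for n in ("side","scene"):
    c=read_camera(n);x0,y0=(190,130) if n=="scene" else (180,130); cv2.imwrite(f"pics/{n}13.png",cv2.resize(c["img"][y0:y0+180,x0:x0+220],None,fx=3.2,fy=3.2,interpolation=cv2.INTER_CUBIC))
E
```

```text
t: 31.0
ee_pos: [0.4625, 0.0241, 0.2174]
eef_rot: [[-0.989, 0.147, 0.001], [0.147, 0.989, 0.003], [-0.0, 0.003, -1.0]]
contact_force: [-0.1, -0.4, 0.1]
gripper_width: 0.0
[0.46247435 0.02410903 0.2174458 ]
```

View pics/side13.png

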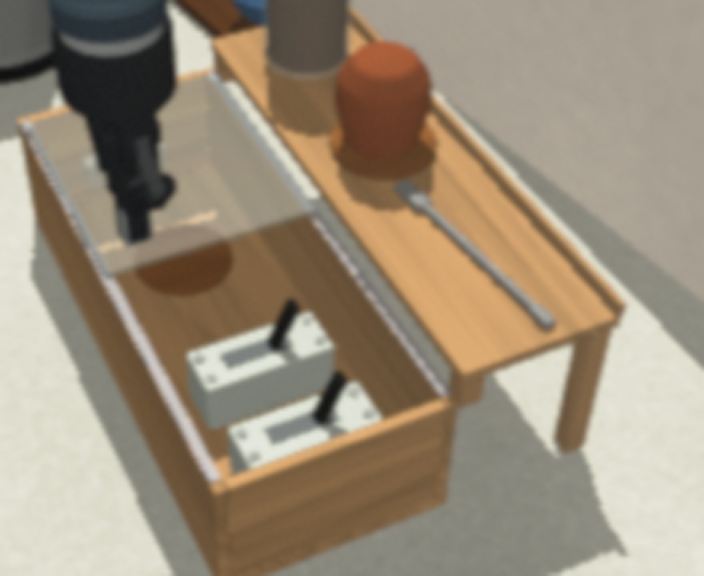

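View pics/wrist13.png

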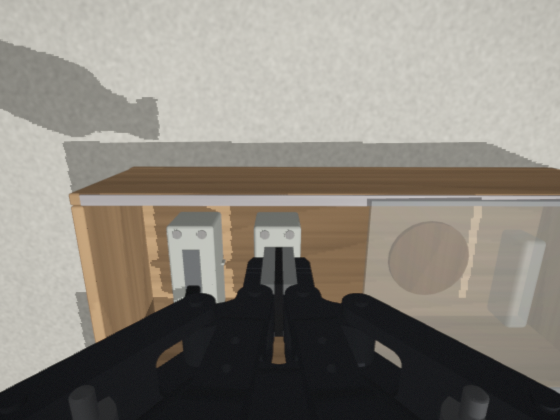

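View pics/scene13.png

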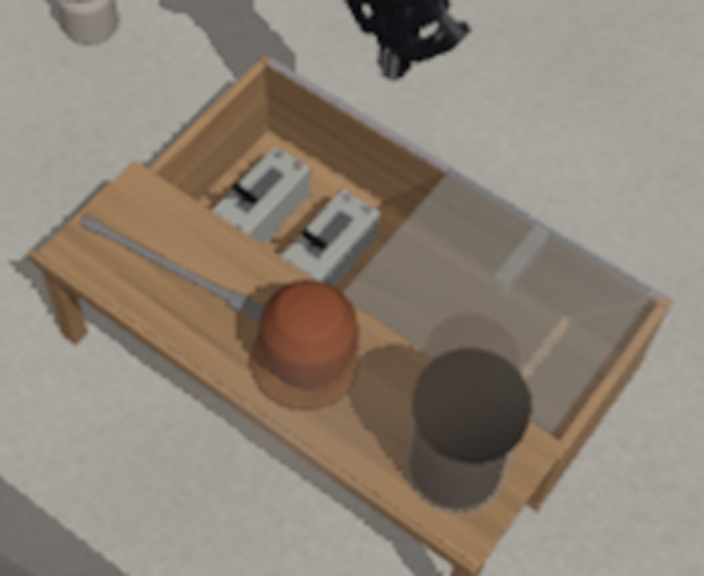

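```bash
python3 - <<'E'
from h import *
w=wload("w13.npz")
a=onz(w,72,199,.12);b=onz(w,368,203,.126);print(a,b,np.linalg.norm((b-a)[:2]))
sc=cam("scene")
S=lambda u,v,z:onz(sc,190+u/3.2,130+v/3.2,z)
h=S(522,256,.139);print("handle",h,"travel",np.linalg.norm(h[:2]-[.506,-.0125]))
FR=S(268,60,.12);FL=S(668,300,.12);pr=S(444,174,.126);print(np.linalg.norm((FL-FR)[:2]),np.linalg.norm((pr-FR)[:2]))
si=cam("side");I=lambda u,v:(si,180+u/3.2,130+v/3.2);T=lambda u,v:(sc,190+u/3.2,130+v/3.2)
cen=np.array([.5542,.0105,0]);ex=np.array([.989,-.148,0]);ey=np.array([.148,.989,0])
for n,x,y in (("trip",T(307,235),I(291,305)),("nb",T(238,189),I(339,379))):
    t=tri(x,y);print(n,t,(t-cen)@ex,(t-cen)@ey)
E
```

```text
[ 0.433347   -0.12831427  0.12      ] [0.46764426 0.09100721 0.126     ] 0.22198697120966868
handle [0.53601814 0.19285571 0.139     ] travel 0.20753808456403483
0.44733208098923183 0.21745502524812715
trip [0.58374881 0.00445821 0.09544215] 0.030117955165048654 -0.001602111757603314
nb [ 0.57031194 -0.07873884  0.09417231] 0.02914205903119638 -0.08587264669195616
```

Both levers now stand parallel: side tips are at (291,305) and (339,379), and x is +30.1 mm for the tripped lever against +29.1 mm for the neighbour. The panel covers the left half and the tea things are where they were, so I'm handing in.

```bash
python3 - <<'E'
from h import *
s=sense();print(s["t"],s["contact_force"]);print(sign_off())
E
```

```text
31.25 [ 0.31538252 -0.05504223  0.99190375]
the job is handed in; nothing more can be done
None
```

The job is done and handed in at t ≈ 31 s: the panel is open, and the tripped lever (the left one) was pushed off to its stop and then thrown on.

- **Panel:** I slid it by its handle until it stopped, and the force rose from about 2 N to 8 N with no more movement. The images put its trailing edge 222–224 mm from the organizer's right end. Fully open should be about 225 mm, so this agrees within measuring error.
- **Lever off:** Closed fingertips met about 2 N, then a plateau of about 8 N, then a firm stop on which I bore with about 14.5 N. The tip's x was about -38 mm.
- **Lever on:** It passed the +12 mm bar point with only 2–3 N, so the reset took. It met its on stop at about 16 N, which was the highest force I read on the lever. It reads force only at the end of each short move, so a brief higher peak can't be ruled out.
- **Last check:** The two lever tips measured +30.1 mm (tripped) and +29.1 mm (neighbour), both on. The neighbour and the tea things on the organizer look undisturbed, and the robot is clear of everything. I did not check the cup or the sugar jar closely at the end.

Measurements disagreed by a few millimetres: the rim came out at 447 mm against 460 mm, the housing at about 106 mm against 112 mm, and the tips 5–7 mm low in height. I therefore went by felt contact at each stop.

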